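# Load toy ducks into a drilling sled and slide it under the drill

## Task

Put the three bare wooden ducks one by one into the three pockets of the sled, one to a pocket, each fully down on the pocket floor with its beak towards the sled's red-striped edge. Then slide the loaded sled by its black handle under the green drill bridge until it is fully against the yellow stop, and let go. Leave the painted duck and the other things on the bench where they are.

Things in the scene. Friction and masses are not known exactly. Their poses are not given: they have to be found in the camera images.
- duck0: bare light-wood toy duck on a flat base, 92 tall, about 130 g. Base 90 (x) x 40 (y) x 14 high; the cut-out on it is 24 thick (y) with flat sides: round body 58 across centred 43 up, 3 behind the middle; head 32 across at the front. Origin: centre of the underside, x towards the beak, z up. Grip it across its thickness over the middle, 55 above the underside
- duck0_beak (a point): tip of duck0's beak, 50 in front of its origin and 74 up
- duck1: bare light-wood toy duck on a flat base, 92 tall, about 130 g. Base 90 (x) x 40 (y) x 14 high; the cut-out on it is 24 thick (y) with flat sides: round body 58 across centred 43 up, 3 behind the middle; head 32 across at the front. Origin: centre of the underside, x towards the beak, z up. Grip it across its thickness over the middle, 55 above the underside
- duck1_beak (a point): tip of duck1's beak, 50 in front of its origin and 74 up
- duck2: bare light-wood toy duck on a flat base, 92 tall, about 130 g. Base 90 (x) x 40 (y) x 14 high; the cut-out on it is 24 thick (y) with flat sides: round body 58 across centred 43 up, 3 behind the middle; head 32 across at the front. Origin: centre of the underside, x towards the beak, z up. Grip it across its thickness over the middle, 55 above the underside
- duck2_beak (a point): tip of duck2's beak, 50 in front of its origin and 74 up
- pocket0 (a point): centre of the floor of pocket 0 of the sled (next to the handle). Pockets: 98 (x) x 48 (y), 16 deep, 3 mm chamfer, 80 apart along y; floor 23 above the bench, rim 39. Axes turn with the jig: x across the sled towards the edge with the red stripe (far side from the robot), y along the slide towards the bridge, z up
- pocket1 (a point): centre of the floor of pocket 1 of the sled (middle). Pockets: 98 (x) x 48 (y), 16 deep, 3 mm chamfer, 80 apart along y; floor 23 above the bench, rim 39. Axes turn with the jig: x across the sled towards the edge with the red stripe (far side from the robot), y along the slide towards the bridge, z up
- pocket2 (a point): centre of the floor of pocket 2 of the sled (next to the bridge). Pockets: 98 (x) x 48 (y), 16 deep, 3 mm chamfer, 80 apart along y; floor 23 above the bench, rim 39. Axes turn with the jig: x across the sled towards the edge with the red stripe (far side from the robot), y along the slide towards the bridge, z up
- sled_handle (a point): centre of the top of the sled's upright black handle, a post 26 diameter and 55 tall (top 94 above the bench, foot 39), 90 from the centre of pocket 0 on the side away from the bridge; axes as the pockets'
- sled (a joint): travel of the sled along its guides in m: 0 at the loading end, 0.18 against the yellow stop, growing towards the bridge (+y of the jig). Nothing latches it; it slides with about 3 N of friction and stays where it is left. At 0.18 pocket 2 lies under the drill
- bridge (a point): middle of the underside of the fixed green drill bridge, 126 above the bench: a beam 150 (x) x 70 (y) on two legs, 126 apart inside, with a grey drill on top up to 246. A duck fully down in a pocket passes 11 below it; one that is not down does not
- jig: the jig, fixed to the bench: plywood board 150 (x) x 520 (y) x 12 carrying guide strips, sled, bridge (200 from its origin along +y) and stop; origin at the centre of its underside, y along the slide towards the bridge
- painted_duck: bystander: the finished duck of the same shape and size as the bare ones, painted yellow on a blue base, orange beak; not to be used; origin at the centre of its underside
- glue: bystander: white glue bottle, 60 diameter, 170 tall, standing at the left; origin at the centre of its underside
- tin: bystander: open steel tin, 80 diameter, 100 tall, standing at the left; origin at the centre of its underside
- offcut: bystander: dark wood offcut 130 x 60 x 30 lying at the right; origin at the centre of its underside
- varnish: bystander: red can, 84 diameter, 100 tall, standing at the right; origin at the centre of its underside

How it is judged (in metres and radians):
On the way, in this order (a step that is already met when the one before it is completed fails the run):
1. all three bare ducks sit fully down in the sled's pockets, beaks to the red stripe, while the sled is still on the loading side (((horizontal distance between duck0 and pocket0 below 0.01 m and z of duck0 in the frame of pocket0 below 0.004 m and x of duck0_beak in the frame of pocket0 above 0.035 m and angle between duck0's own z axis and vertical below 0.1 rad) or (horizontal distance between duck0 and pocket1 below 0.01 m and z of duck0 in the frame of pocket1 below 0.004 m and x of duck0_beak in the frame of pocket1 above 0.035 m and angle between duck0's own z axis and vertical below 0.1 rad) or (horizontal distance between duck0 and pocket2 below 0.01 m and z of duck0 in the frame of pocket2 below 0.004 m and x of duck0_beak in the frame of pocket2 above 0.035 m and angle between duck0's own z axis and vertical below 0.1 rad)) and ((horizontal distance between duck1 and pocket0 below 0.01 m and z of duck1 in the frame of pocket0 below 0.004 m and x of duck1_beak in the frame of pocket0 above 0.035 m and angle between duck1's own z axis and vertical below 0.1 rad) or (horizontal distance between duck1 and pocket1 below 0.01 m and z of duck1 in the frame of pocket1 below 0.004 m and x of duck1_beak in the frame of pocket1 above 0.035 m and angle between duck1's own z axis and vertical below 0.1 rad) or (horizontal distance between duck1 and pocket2 below 0.01 m and z of duck1 in the frame of pocket2 below 0.004 m and x of duck1_beak in the frame of pocket2 above 0.035 m and angle between duck1's own z axis and vertical below 0.1 rad)) and ((horizontal distance between duck2 and pocket0 below 0.01 m and z of duck2 in the frame of pocket0 below 0.004 m and x of duck2_beak in the frame of pocket0 above 0.035 m and angle between duck2's own z axis and vertical below 0.1 rad) or (horizontal distance between duck2 and pocket1 below 0.01 m and z of duck2 in the frame of pocket1 below 0.004 m and x of duck2_beak in the frame of pocket1 above 0.035 m and angle between duck2's own z axis and vertical below 0.1 rad) or (horizontal distance between duck2 and pocket2 below 0.01 m and z of duck2 in the frame of pocket2 below 0.004 m and x of duck2_beak in the frame of pocket2 above 0.035 m and angle between duck2's own z axis and vertical below 0.1 rad)) and value of joint sled below 0.12 m), for 0.2 s.
2. the sled is fully against the stop (value of joint sled above 0.175 m), for 0.2 s.
At the end, for the whole second after the job is handed in: Each bare duck stands in a pocket (origin within 10 mm of the pocket's centre, within 4 mm of its floor, tilted less than 0.1 rad), beak towards the red stripe, one to a pocket, at rest; the sled is within 5 mm of the stop (joint above 0.175) (((horizontal distance between duck0 and pocket0 below 0.01 m and z of duck0 in the frame of pocket0 below 0.004 m and x of duck0_beak in the frame of pocket0 above 0.035 m and angle between duck0's own z axis and vertical below 0.1 rad) or (horizontal distance between duck0 and pocket1 below 0.01 m and z of duck0 in the frame of pocket1 below 0.004 m and x of duck0_beak in the frame of pocket1 above 0.035 m and angle between duck0's own z axis and vertical below 0.1 rad) or (horizontal distance between duck0 and pocket2 below 0.01 m and z of duck0 in the frame of pocket2 below 0.004 m and x of duck0_beak in the frame of pocket2 above 0.035 m and angle between duck0's own z axis and vertical below 0.1 rad)) and ((horizontal distance between duck1 and pocket0 below 0.01 m and z of duck1 in the frame of pocket0 below 0.004 m and x of duck1_beak in the frame of pocket0 above 0.035 m and angle between duck1's own z axis and vertical below 0.1 rad) or (horizontal distance between duck1 and pocket1 below 0.01 m and z of duck1 in the frame of pocket1 below 0.004 m and x of duck1_beak in the frame of pocket1 above 0.035 m and angle between duck1's own z axis and vertical below 0.1 rad) or (horizontal distance between duck1 and pocket2 below 0.01 m and z of duck1 in the frame of pocket2 below 0.004 m and x of duck1_beak in the frame of pocket2 above 0.035 m and angle between duck1's own z axis and vertical below 0.1 rad)) and ((horizontal distance between duck2 and pocket0 below 0.01 m and z of duck2 in the frame of pocket0 below 0.004 m and x of duck2_beak in the frame of pocket0 above 0.035 m and angle between duck2's own z axis and vertical below 0.1 rad) or (horizontal distance between duck2 and pocket1 below 0.01 m and z of duck2 in the frame of pocket1 below 0.004 m and x of duck2_beak in the frame of pocket1 above 0.035 m and angle between duck2's own z axis and vertical below 0.1 rad) or (horizontal distance between duck2 and pocket2 below 0.01 m and z of duck2 in the frame of pocket2 below 0.004 m and x of duck2_beak in the frame of pocket2 above 0.035 m and angle between duck2's own z axis and vertical below 0.1 rad)) and value of joint sled above 0.175 m and linear speed of each of duck0, duck1, duck2 below 0.02 m/s); the robot touches nothing.
It fails at once if the painted duck is moved more than 40 mm (distance of painted_duck from where it was at the start of the episode above 0.04 m).
It fails at once if another bystander on the bench is moved more than 40 mm (distance of any of glue, tin, offcut, varnish from where it was at the start of the episode above 0.04 m).
It also fails if it takes over 72 s, if anything falls off the work surface, if the arm or the gripper's body presses on something with over 40 N, if the wrist force passes 120 N, or if a joint passes its speed limit or range.

## Robot

A 7-joint arm with a two-finger parallel gripper is mounted at the origin on the work surface. World frame = base frame: x ahead of the robot, y to its left, z up, the work surface at z = 0. Lengths are in m, angles in degrees, forces in N, time in s.
With the tool pointing down it reaches from about 0.425 to 0.875 m from the base axis. Payload 4.7 kg.
Tool frame: the origin (TCP) lies midway between the tips of the shut fingers; the grasp point (between the pads) lies 19 mm behind it; z points along the fingers, y is the line along which they close (so a half turn about z gives the same grasp; the last joint's range is limited). The gripper opens to 87 mm and grips with 3 to 60 N. Pads are 19 mm wide; open, the fingers measure 117 mm over their backs; the gripper's body (75 mm by 190 mm) begins 51 mm behind the grasp point.
Start: joints at [70.365, 18.392, -4.016, 83.108, 1.295, 78.541, -3.26], TCP at [0.227, -0.609, 0.223] pointing down, gripper open.
Joint ranges: [-163.93, 163.93], [-17.29, 119.83], [-79.2, 71.16], [3.27, 140.29], [-89.18, 269.18], [5.43, 117.66], [-154.24, 154.24]. Speed limits (degrees/s): [147.25, 147.25, 180, 180, 180, 180, 180].

## Interface

Orientations are given as [roll, pitch, yaw] about the fixed x, y, z axes, in that order (R = Rz(yaw) Ry(pitch) Rx(roll)).
In Python, from cell import env, viewer, boxes_of, masks_of gives the robot as it stands. The module is installed in compiled form; this text tells all that it offers.
- The arm moves only by the tool apply_moves, never from a script. Its argument "moves" is a list of rows, each a list of 7 numbers: the shift along the tool's x, y, z scaled (see below), then the turn, a rotation vector about the tool's x, y, z scaled (see below), then the opening, from 0 (shut) to 1 (fully open). A call has 1 to 20 rows; each row is the pose to reach, as a shift and turn from the pose commanded when the call began, along the tool's axes at that moment; what a row does not reach only later rows make up. The controller multiplies each number of a shift by 0.2 m and each number of a turn by 1.5 rad. A row lasts 1/10 s, in which the tool goes at most 50 mm and 8.59 degrees, less where a joint would pass 70% of its speed; a pose out of reach is approached as far as the arm can. A call with a number of a shift or a turn outside -1 to 1 is refused whole. A call with a gripper value outside its range is refused whole. The fingers move at their own pace and stop on an object; "grip_force" is the grip in N (left out, the last holds). Time passes only in rows, so rows that repeat a pose let the fingers close. It gives the time, the measured TCP pose, the force, the opening and the grip force at its end, in the units of the state.
- env.get_obs(): the state, without advancing time (a new reading comes with each control period).
- viewer.read_camera(name): name is "scene" or "top"; returns the picture (420x560x3 uint8, red, green, blue); there is no depth.
- viewer.get_calibration(name): a dict with "fov_y" (degrees; the focal length in pixels is half the picture's height over the tangent of half this angle, whatever the lens; pixels are square), "cx", "cy" (the principal point, pixels), "position" and "orientation" of the camera in the world. Camera axes: x right, y up, looking along -z (the intrinsics and any distortion apply to the point x, -y, -z); pixel columns grow to the right and rows downward; lengths in m; the calibration is good to about 2 mm. A picture is of the moment at which its call begins. get_calibration takes no time and is no camera call.
- env.sign_off(): hands the job in; it is judged then, once.
Trained networks look in the newest picture that a camera, given by its name, has taken for a name from the list of things; names that differ only in an ending like _2 or _b are one class to them, and where a whole thing is asked for, a point or a joint stands for the part that bears it (a point fixed in the world has none). Each returns a list of dicts, best first, with "conf" (0 to 1); they miss things now and then, are a little off and sometimes report something else, mostly with a low value. They report only what shows in the picture. A call takes as long as a camera call.
- boxes_of(camera, target): "location" ([column, row] in pixels, amid what is visible of it).
- masks_of(camera, target): "pixels" (420x560 bool, what is visible of it) and "location" ([column, row] in pixels, amid what is visible of it).
The state is a dict: "time_s": time; "qpos": joint angles; "joint_velocities": joint speeds; "effort": joint torques, N m; "tool_pos": TCP position; "tool_rot": TCP orientation; "force": force on the tool from outside, world axes, zero at the start; "wrist_torque": the same for the moment, N m; "grip_width": finger opening in m; "grasp_force": force on a finger pad.
Only numpy, scipy, OpenCV 4.12 (cv2) and the standard library are available. Lean on these libraries where they do the work, as an engineer would, in place of code of your own. Each camera call takes 0.05 s, during which the arm holds its last target. There are 200 camera calls.

## Working session

There is one attempt and no reset: what is moved stays moved. The work goes in short steps, Python scripts to look and compute and a tool call to move; the robot and the scene stay as the last step left them, time stands still between calls to the robot, and variables do not carry over. Pictures are saved under pics/ and viewed, at most 10 in all, crops included, and the job is handed in when it is done.

Besides the shell and the picture viewer there is one more tool, called after "Request:" in YAML: its name, and indented under it one key for each argument. apply_moves: Moves the arm, as the interface text tells. Shifts and turns lie within -1 to 1; 1 stands for 0.2 m of shift or 1.5 rad of turn. Its arguments: {"type":"object","properties":{"moves":{"type":"array","items":{"type":"array","items":{"type":"number","minimum":-1,"maximum":1}}},"grip_force":{"type":"number"}},"required":["moves"]}

```bash
mkdir -p pics; ls; python3 - <<'E'
from cell import env, viewer, boxes_of, masks_of
import cv2
for n in ("scene","top"):
    im=viewer.read_camera(n); cv2.imwrite(f"pics/{n}0.png",im[:,:,::-1])
    print(n,viewer.get_calibration(n))
    for t in ("duck0","painted_duck","pocket0","sled_handle","bridge","jig","glue","tin","offcut","varnish"):
        try: print(t,[(round(b["conf"],2),[round(float(v)) for v in b["location"]]) for b in boxes_of(n,t)])
        except Exception as e: print(t,e)
print(env.get_obs())
E
```

```text
pics
scene {'fov_y': 57.03801591594732, 'cx': 278.80785943684435, 'cy': 205.97994901663006, 'position': array([ 0.95326339, -0.84432842,  0.71689246]), 'orientation': array([55.60342213,  0.95878274, 25.23540827])}
duck0 [(0.94, [285, 166]), (0.72, [264, 194]), (0.72, [198, 260]), (0.43, [303, 230])]
painted_duck [(0.69, [233, 230]), (0.58, [195, 259])]
pocket0 [(0.93, [286, 248])]
sled_handle [(0.92, [289, 246])]
bridge [(0.76, [304, 230])]
jig [(0.76, [302, 230]), (0.47, [290, 249])]
glue [(0.78, [343, 146])]
tin [(0.51, [311, 138])]
offcut [(0.61, [178, 330]), (0.54, [263, 194])]
varnish [(0.95, [227, 345]), (0.56, [304, 230])]
top {'fov_y': 47.51852149060319, 'cx': 278.1253334766169, 'cy': 209.8142227016031, 'position': array([ 0.35923292, -0.01061897,  1.33383542]), 'orientation': array([  8.54491786,   0.14446511, -89.49150073])}
duck0 [(0.88, [242, 249]), (0.84, [177, 256]), (0.84, [371, 259])]
painted_duck [(0.88, [312, 249]), (0.25, [441, 176])]
pocket0 [(0.87, [305, 186]), (0.56, [270, 189]), (0.5, [175, 259]), (0.29, [242, 250]), (0.28, [316, 251])]
sled_handle [(0.91, [30
[... 235 characters left out ...]
s': 1.1, 'qpos': array([70.36295058, 18.39111207, -4.01665955, 83.10756475,  1.29507381,
       78.54009768, -3.25937855]), 'joint_velocities': array([ 0.08639247,  0.0814981 , -0.01930606, -0.02039657,  0.08702116,
        0.00802589,  0.03335238]), 'effort': array([-8.08554505e-04, -4.91129744e+01, -4.04042965e-01, -3.12780046e+01,
       -6.36803289e-02,  3.36748513e-02,  3.43498789e-05]), 'tool_pos': array([ 0.22703653, -0.60908801,  0.22259569]), 'tool_rot': array([1.79993637e+02, 2.59240168e-03, 2.04470128e+01]), 'force': array([-0.57841942,  1.02030176,  0.00333774]), 'wrist_torque': array([-0.01736312,  0.02348572, -0.00650124]), 'grasp_force': 0.0, 'grip_width': 0.08690804207063582}
```

```bash
python3 - <<'E'
import cv2
a=cv2.imread("pics/top0.png")[130:320,60:480]; cv2.imwrite("pics/tc.png",cv2.resize(a,(798,361),interpolation=cv2.INTER_CUBIC))
a=cv2.imread("pics/scene0.png")[100:370,130:400]; cv2.imwrite("pics/sc.png",cv2.resize(a,(600,600),interpolation=cv2.INTER_CUBIC))
E
```

```text
(no output)
```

View pics/tc.png

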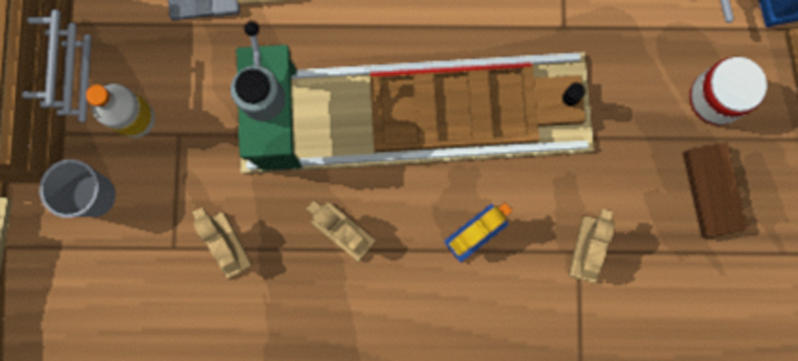

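View pics/sc.png

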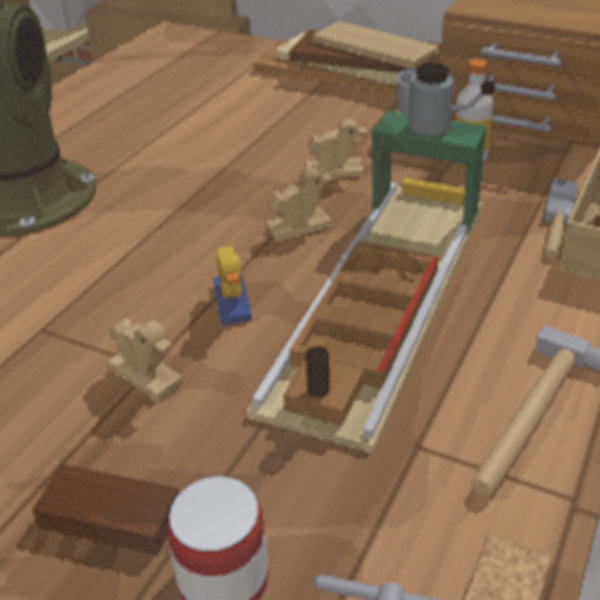

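```bash
cat > h.py <<'E'
import numpy as np, cv2
from scipy.spatial.transform import Rotation as R
from scipy.optimize import minimize
S=4
def cam(c):
    f=210/np.tan(np.radians(c["fov_y"])/2); return f,c["cx"],c["cy"],np.array(c["position"]),R.from_euler("xyz",c["orientation"],degrees=True).as_matrix()
def proj(c,P):
    f,cx,cy,p,M=cam(c); q=(np.atleast_2d(P)-p)@M
    return np.c_[cx+f*q[:,0]/-q[:,2], cy-f*q[:,1]/-q[:,2]]
def back(c,uv,z):
    f,cx,cy,p,M=cam(c); d=M@np.array([(uv[0]-cx)/f,-(uv[1]-cy)/f,-1]); return p+d*(z-p[2])/d[2]
def box(x0,x1,y0,y1,z0,z1): return np.array([[x,y,z] for x in(x0,x1) for y in(y0,y1) for z in(z0,z1)])
def disc(x,z,r,h):
    a=np.linspace(0,2*np.pi,24); return np.concatenate([np.c_[x+r*np.cos(a),0*a+s*h,z+r*np.sin(a)] for s in(-1,1)])
def cyl(r,z0,z1,x=0,y=0):
    a=np.linspace(0,2*np.pi,24); return np.concatenate([np.c_[x+r*np.cos(a),y+r*np.sin(a),0*a+z] for z in(z0,z1)])
DUCK=[p/1000 for p in (box(-45,45,-20,20,0,14),disc(-3,43,29,12),disc(24,76,16,12),np.r_[box(24,25,-12,12,66,82),box(50,50,-6,6,73,75)],box(5,38,-12,12,50,76))]
JIG=[p/1000 for p in (box(-75,75,-260,260,0,12),box(-75,75,165,235,126,150),box(-75,-63,165,235,0,150),box(63,75,165,235,0,150))]
HANDLE=[cyl(13,39,94)/1000]
def place(parts,x,y,a,z=0):
    M=R.from_euler("z",a).as_matrix(); return [p@M.T+[x,y,z] for p in parts]
def render(c,parts,shape=(420,560)):
    im=np.zeros((shape[0]*S,shape[1]*S),np.uint8)
    for p in parts:
        uv=((proj(c,p)+.5)*S-.5)
        cv2.fillConvexPoly(im,cv2.convexHull(np.round(uv*16).astype(np.int32)),255,shift=4)
    return cv2.resize(im,shape[::-1],interpolation=cv2.INTER_AREA)/255.
def fit(views,parts,x0,z=0,step=(.01,.01,.2)):
    def cost(v):
        s=0
        for c,m in views:
            r=render(c,place(parts,v[0],v[1],v[2],z)); s+=1-np.minimum(r,m).sum()/np.maximum(r,m).sum()
        return s/len(views)
    x0=np.array(x0,float); sim=np.vstack([x0]+[x0+np.eye(3)[i]*step[i] for i in range(3)])
    r=minimize(cost,x0,method="Nelder-Mead",options=dict(initial_simplex=sim,xatol=2e-4,fatol=1e-4,maxiter=150)); return r.x,r.fun
E
cat > a.py <<'E'
from cell import env, viewer, boxes_of, masks_of
from h import *
import pickle
C={n:viewer.get_calibration(n) for n in("scene","top")}
D={n:{} for n in C}
for n in C:
    D[n]["im"]=viewer.read_camera(n)
    for t in ("duck0","painted_duck","jig","sled_handle"): D[n][t]=masks_of(n,t)
pickle.dump((C,D),open("d.pkl","wb"))
for n in C:
    for t in ("duck0","painted_duck","jig","sled_handle"):
        for m in D[n][t]:
            ys,xs=np.where(m["pixels"]); print(n,t,round(m["conf"],2),np.round(m["location"]),xs.min(),xs.max(),ys.min(),ys.max(),len(xs))
for uv in ([242,249],[177,256],[371,259],[312,249]): print(back(C["top"],uv,.03).round(3), proj(C["scene"],back(C["top"],uv,.03)).round())
E
python3 a.py
```

```text
scene duck0 0.83 [195. 258.] 179 211 244 278 712
scene duck0 0.68 [284. 168.] 268 293 153 178 438
scene duck0 0.57 [263. 195.] 250 277 175 207 604
scene painted_duck 0.68 [233. 230.] 226 242 211 244 438
scene painted_duck 0.68 [347. 143.] 335 351 126 169 290
scene jig 0.65 [303. 231.] 242 351 128 302 7942
scene jig 0.52 [262. 194.] 250 278 175 207 633
scene sled_handle 0.83 [292. 246.] 257 326 208 290 3347
top duck0 0.87 [178. 256.] 163 190 240 274 532
top duck0 0.77 [238. 250.] 222 256 236 266 544
top duck0 0.56 [373. 258.] 360 382 240 278 556
top painted_duck 0.64 [312. 250.] 294 328 237 266 499
top jig 0.82 [272. 188.] 182 371 141 220 10110
top jig 0.59 [241. 253.] 223 257 236 266 529
top jig 0.56 [306. 186.] 255 367 162 209 4268
top sled_handle 0.68 [302. 184.] 254 369 162 209 4435
top sled_handle 0.49 [440. 179.] 423 463 160 195 1100
[0.446 0.092 0.03 ] [[264. 196.]]
[0.425 0.269 0.03 ] [[281. 170.]]
[ 0.422 -0.259  0.03 ] [[195. 261.]]
[ 0.448 -0.099  0.03 ] [[235. 229.]]
```

```bash
cat > b.py <<'E'
from h import *
import pickle
C,D=pickle.load(open("d.pkl","rb"))
for nm,k,s,t,xy,ang in (("A",'duck0',1,0,(.425,.269),32),("B",'duck0',2,1,(.446,.092),55),("C",'duck0',0,2,(.422,-.259),-18),("P",'painted_duck',0,0,(.448,-.099),-50)):
    V=[(C["scene"],D["scene"][k][s]["pixels"]),(C["top"],D["top"][k][t]["pixels"])]
    for o in (0,180):
        v,f=fit(V,DUCK,(*xy,np.radians(ang+o))); print(nm,v[:2].round(4),np.degrees(v[2]).round(1),round(f,3), [fit([w],DUCK,v)[0].round(3) for w in V] if o==0 else "")
V=[(C["scene"],D["scene"]["jig"][0]["pixels"]),(C["top"],D["top"]["jig"][0]["pixels"])]
drill=JIG+[cyl(.025,.15,.246,0,.2)]
jg,f=fit([V[1]],drill,(.62,.01,.0)); print("jig top",jg,np.degrees(jg[2]),f)
jg,f=fit(V,drill,jg,step=(.01,.01,.05)); print("jig both",jg,np.degrees(jg[2]),f)
# handle dark pixels
W=[]
for n,(x0,x1,y0,y1) in (("scene",(260,285,250,285)),("top",(350,375,165,190))):
    g=D[n]["im"].astype(int).max(2); m=np.zeros((420,560)); m[y0:y1,x0:x1]=g[y0:y1,x0:x1]<55; print(n,m.sum()); W.append((C[n],m))
    if n=="top": p=back(C[n],np.argwhere(m>0).mean(0)[::-1],.07)
v,f=fit(W,HANDLE,(p[0],p[1],0)); print("handle",v,f,[fit([w],HANDLE,v)[0].round(4) for w in W])
M=np.array([np.cos(jg[2]),np.sin(jg[2])]);d=v[:2]-jg[:2]; print("handle in jig",d@M,d@[-M[1],M[0]])
E
python3 b.py
```

```text
A [0.4197 0.2698] 28.9 0.181 [array([0.413, 0.282, 0.009]), array([0.423, 0.271, 0.532])]
A [0.4234 0.2715] 214.8 0.301 
B [0.4413 0.098 ] 51.0 0.107 [array([0.438, 0.099, 0.888]), array([0.442, 0.099, 0.893])]
B [0.4422 0.0988] 230.9 0.225 
C [ 0.4171 -0.2605] -15.5 0.118 [array([ 0.415, -0.259, -0.322]), array([ 0.419, -0.261, -0.25 ])]
C [ 0.4189 -0.2608] 162.9 0.208 
P [ 0.4406 -0.0955] -51.8 0.116 [array([ 0.437, -0.091, -0.905]), array([ 0.442, -0.097, -0.912])]
P [ 0.4417 -0.0968] 128.2 0.173 
jig top [ 0.61962157 -0.00413011  0.07270554] 4.165720566635634 0.0303400106899413
jig both [ 0.6186116  -0.0034268   0.07049289] 4.0389453324756 0.05084726725161198
scene 37.0
top 97.0
handle [ 0.6337661  -0.23066001 -0.01339256] 0.5421090354491765 [array([ 0.6325, -0.2255, -0.0014]), array([ 0.6338, -0.2307, -0.0138])]
handle in jig -0.0008882054196725678 -0.22773625805102177
```

```bash
cat > g.py <<'E'
# usage: g.py x,y,z,yaw ... : scaled shifts/turns from the present pose
import sys, numpy as np
from scipy.spatial.transform import Rotation as R
from cell import env
o=env.get_obs(); p=np.array(o["tool_pos"]); M=R.from_euler("xyz",o["tool_rot"],degrees=True)
print("t",round(o["time_s"],2),"pos",p.round(4),"rot",np.round(o["tool_rot"],1),"F",np.round(o["force"],1),"w",round(o["grip_width"],4),round(o["grasp_force"],1))
for a in sys.argv[1:]:
    x,y,z,w=map(float,a.split(",")); s=M.inv().apply(np.array([x,y,z])-p); r=(M.inv()*R.from_euler("xyz",[180,0,w],degrees=True)).as_rotvec()
    print(a,(s/.2).round(3),(r/1.5).round(3),"rows",round(max(np.linalg.norm(s)/.05,np.degrees(np.linalg.norm(r))/8.59),1))
E
python3 g.py .36,-.46,.2,0 .418,-.2605,.16,-15.5
```

```text
t 1.6 pos [ 0.227  -0.6091  0.2226] rot [180.    0.   20.4] F [-0.   0.4  0.5] w 0.0872 0.0
.36,-.46,.2,0 [ 0.883 -0.466  0.113] [0.    0.    0.238] rows 4.0
.418,-.2605,.16,-15.5 [ 1.504 -1.3    0.313] [0.    0.    0.418] rows 8.0
```

Request:
apply_moves:
  moves:
    - [0.3,-0.2,0,0,0,0.1,1]
    - [0.6,-0.4,0.05,0,0,0.2,1]
    - [0.9,-0.6,0.1,0,0,0.3,1]
    - [1,-0.8,0.1,0,0,0.4,1]
    - [1,-0.9,0.1,0,0,0.418,1]
    - [1,-0.9,0.1,0,0,0.418,1]
    - [1,-0.9,0.1,0,0,0.418,1]
  grip_force: 20

```text
time_s: 2.3
tool_pos: [0.3538, -0.3658, 0.2027]
tool_rot: [-179.9, -0.0, -15.0]
force: [0.5, 0.4, -0.1]
grip_width: 0.0874
grasp_force: 0.0
```

```bash
python3 g.py .418,-.2605,.16,-15.5 .418,-.2605,.036,-15.5
```

```text
t 2.3 pos [ 0.3538 -0.3658  0.2027] rot [-179.9   -0.   -15. ] F [ 0.5  0.4 -0.1] w 0.0874 0.0
.418,-.2605,.16,-15.5 [ 0.173 -0.592  0.214] [-0.001 -0.     0.005] rows 2.6
.418,-.2605,.036,-15.5 [ 0.173 -0.591  0.834] [-0.001 -0.     0.005] rows 4.1
```

Request:
apply_moves:
  moves:
    - [0.1,-0.3,0.1,0,0,0,1]
    - [0.173,-0.5,0.2,0,0,0,1]
    - [0.173,-0.591,0.21,0,0,0,1]
    - [0.173,-0.591,0.21,0,0,0,1]
    - [0.173,-0.591,0.4,0,0,0,1]
    - [0.173,-0.591,0.6,0,0,0,1]
    - [0.173,-0.591,0.75,0,0,0,1]
    - [0.173,-0.591,0.834,0,0,0,1]
    - [0.173,-0.591,0.834,0,0,0,1]
    - [0.173,-0.591,0.834,0,0,0,0]
    - [0.173,-0.591,0.834,0,0,0,0]
    - [0.173,-0.591,0.834,0,0,0,0]
    - [0.173,-0.591,0.834,0,0,0,0]
    - [0.173,-0.591,0.834,0,0,0,0]
    - [0.173,-0.591,0.834,0,0,0,0]
    - [0.173,-0.591,0.834,0,0,0,0]

```text
time_s: 3.9
tool_pos: [0.4165, -0.2659, 0.0359]
tool_rot: [180.0, -0.0, -15.5]
force: [0.8, -0.1, -0.3]
grip_width: 0.039
grasp_force: 0.0
```

```bash
python3 g.py .418,-.2605,.22,-15.5 .52,-.18,.2,4.1 .6289,-.1424,.18,4.1
```

```text
t 3.9 pos [ 0.4165 -0.2659  0.0359] rot [180.   -0.  -15.5] F [ 0.8 -0.1 -0.3] w 0.039 0.0
.418,-.2605,.22,-15.5 [ 0.    -0.028 -0.921] [ 0. -0.  0.] rows 3.7
.52,-.18,.2,4.1 [ 0.384 -0.552 -0.821] [ 0.    -0.    -0.228] rows 4.2
.6289,-.1424,.18,4.1 [ 0.859 -0.878 -0.721] [ 0.    -0.    -0.228] rows 5.7
```

Request:
apply_moves:
  moves:
    - [0,-0.02,0,0,0,0,0]
    - [0,-0.02,0,0,0,0,0]
    - [0,-0.02,0,0,0,0,0]
    - [0,-0.02,0,0,0,0,0]
    - [0,-0.02,0,0,0,0,0]
    - [0,-0.02,0,0,0,0,0]

```text
time_s: 4.5
tool_pos: [0.4175, -0.262, 0.0357]
tool_rot: [-180.0, 0.0, -15.5]
force: [-0.4, 0.6, -0.6]
grip_width: 0.0238
grasp_force: 19.9
```

Request:
apply_moves:
  moves:
    - [0,0,-0.03,0,0,0,0]
    - [0,0,-0.1,0,0,0,0]
    - [0,0,-0.3,0,0,0,0]
    - [0,0,-0.5,0,0,0,0]
    - [0,0,-0.7,0,0,-0.1,0]
    - [0.1,-0.1,-0.85,0,0,-0.2,0]
    - [0.2,-0.3,-0.85,0,0,-0.228,0]
    - [0.4,-0.5,-0.85,0,0,-0.228,0]
    - [0.6,-0.7,-0.85,0,0,-0.228,0]
    - [0.75,-0.8,-0.85,0,0,-0.228,0]
    - [0.86,-0.86,-0.85,0,0,-0.228,0]
    - [0.86,-0.86,-0.85,0,0,-0.228,0]
    - [0.86,-0.86,-0.85,0,0,-0.228,0]
    - [0.86,-0.86,-0.85,0,0,-0.228,0]
    - [0.86,-0.86,-0.85,0,0,-0.228,0]

```text
time_s: 6.0
tool_pos: [0.6282, -0.1435, 0.2064]
tool_rot: [179.9, 0.0, 4.0]
force: [-0.1, 0.2, -1.8]
grip_width: 0.0238
grasp_force: 19.9
```

```bash
cat > look.py <<'E'
import sys
from cell import env, viewer
from h import *
n=sys.argv[1]; c0,r0,c1,r1=map(int,sys.argv[2].split(",")); k=int(sys.argv[3])
im=viewer.read_camera(n)[r0:r1,c0:c1,::-1]; c=viewer.get_calibration(n)
im=cv2.resize(im,None,fx=k,fy=k,interpolation=cv2.INTER_CUBIC)
J=np.array([.619,-.0038]); a=np.radians(4.1); off=-.229+(float(sys.argv[5]) if len(sys.argv)>5 else 0)
X=np.array([np.cos(a),np.sin(a)]);Y=np.array([-X[1],X[0]])
for i in range(3):
    q=[[*(J+X*sx*.049+Y*(off+.09+.08*i+sy*.024)),.039] for sx,sy in((-1,-1),(-1,1),(1,1),(1,-1))]
    uv=(proj(c,np.array(q))-[c0,r0]+.5)*k; cv2.polylines(im,[uv.round().astype(np.int32)],True,(255,255,0),1)
    print("P",i,(J+Y*(off+.09+.08*i)).round(4))
cv2.imwrite("pics/"+sys.argv[4],im)
E
python3 g.py .6289,-.1424,.18,4.1; python3 look.py scene 180,100,380,320 3 s1.png
```

```text
t 6.0 pos [ 0.6282 -0.1435  0.2064] rot [179.9   0.    4. ] F [-0.1  0.2 -1.8] w 0.0238 19.9
.6289,-.1424,.18,4.1 [ 0.004 -0.006  0.132] [ 0.001  0.    -0.001] rows 0.5
P 0 [ 0.6289 -0.1424]
P 1 [ 0.6232 -0.0626]
P 2 [0.6175 0.0171]
```

View pics/s1.png

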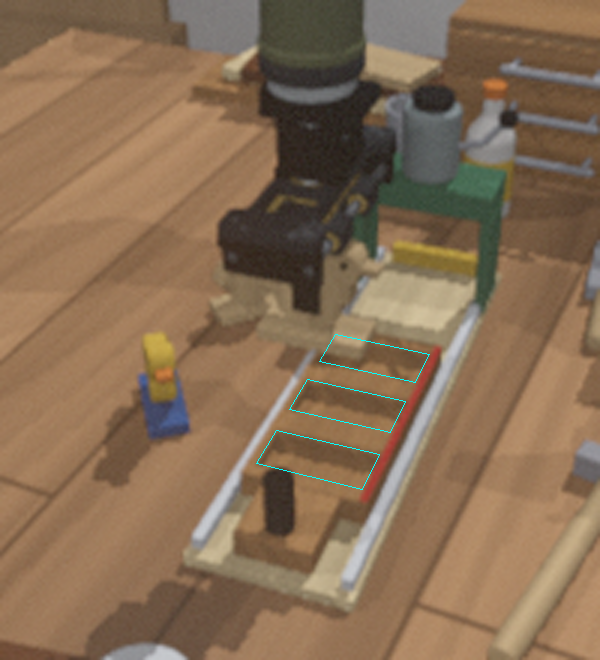

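```bash
python3 - <<'E'
from h import *
import pickle
C,D=pickle.load(open("d.pkl","rb"))
out=[]
for n,(c0,r0,c1,r1) in (("top",(248,155,378,215)),("scene",(240,190,340,300))):
    k=6 if n=="top" else 5
    im=cv2.resize(D[n]["im"][r0:r1,c0:c1,::-1],None,fx=k,fy=k,interpolation=cv2.INTER_CUBIC)
    J=np.array([.619,-.0038]); a=np.radians(4.1); X=np.array([np.cos(a),np.sin(a)]);Y=np.array([-X[1],X[0]])
    for i in range(3):
        q=[[*(J+X*sx*.049+Y*(-.139+.08*i+sy*.024)),.039] for sx,sy in((-1,-1),(-1,1),(1,1),(1,-1))]
        cv2.polylines(im,[((proj(C[n],np.array(q))-[c0,r0]+.5)*k).round().astype(np.int32)],True,(255,255,0),1)
    cv2.imwrite(f"pics/chk_{n}.png",im)
E
```

```text
(no output)
```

View pics/chk_top.png

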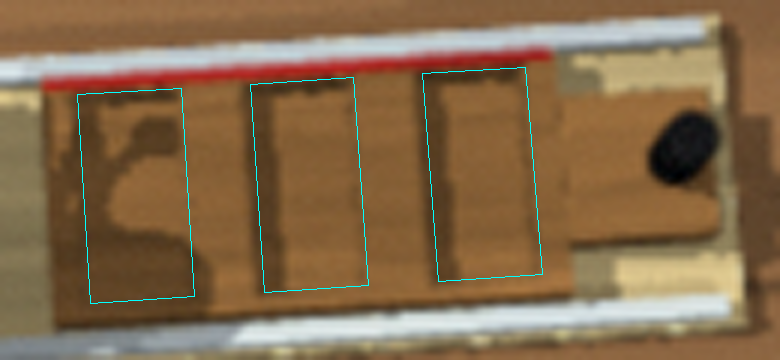

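Request:
apply_moves:
  moves:
    - [0.004,-0.011,0.1,0,0,0,0]
    - [0.004,-0.011,0.25,0,0,0,0]
    - [0.004,-0.011,0.4,0,0,0,0]
    - [0.004,-0.011,0.5,0,0,0,0]
    - [0.004,-0.011,0.57,0,0,0,0]
    - [0.004,-0.011,0.6,0,0,0,0]
    - [0.004,-0.011,0.63,0,0,0,0]
    - [0.004,-0.011,0.65,0,0,0,0]
    - [0.004,-0.011,0.67,0,0,0,0]
    - [0.004,-0.011,0.68,0,0,0,0]
    - [0.004,-0.011,0.69,0,0,0,0]
    - [0.004,-0.011,0.7,0,0,0,0]

```text
time_s: 7.25
tool_pos: [0.63, -0.14, 0.0659]
tool_rot: [180.0, -0.0, 4.1]
force: [-0.5, -0.5, -2.3]
grip_width: 0.0239
grasp_force: 19.9
```

Request:
apply_moves:
  moves:
    - [0,0,0.01,0,0,0,0]
    - [0,0,0.02,0,0,0,0]
    - [0,0,0.028,0,0,0,0]
    - [0,0,0.034,0,0,0,0]
    - [0,0,0.036,0,0,0,0]
    - [0,0,0.036,0,0,0,0]

```text
time_s: 7.85
tool_pos: [0.6298, -0.14, 0.0588]
tool_rot: [180.0, 0.0, 4.1]
force: [-0.3, 0.2, 0.8]
grip_width: 0.0241
grasp_force: 20.0
```

Request:
apply_moves:
  moves:
    - [0,0,0,0,0,0,0.6]
    - [0,0,0,0,0,0,0.6]
    - [0,0,0,0,0,0,0.6]
    - [0,0,0,0,0,0,0.6]
    - [0,0,0,0,0,0,0.6]
    - [0,0,-0.1,0,0,0,0.6]
    - [0,0,-0.3,0,0,0,0.6]
    - [0,0,-0.55,0,0,0,0.6]
    - [0,0,-0.8,0,0,0,0.6]
    - [0,0,-0.8,0,0,0,0.6]
    - [0,0,-0.8,0,0,0,0.6]

```text
time_s: 8.95
tool_pos: [0.6308, -0.14, 0.2205]
tool_rot: [179.9, -0.2, 4.1]
force: [-0.7, 0.4, -0.8]
grip_width: 0.0521
grasp_force: 0.0
```

```bash
python3 g.py .52,0,.22,30 .441,.0985,.18,51
```

```text
t 8.95 pos [ 0.6308 -0.14    0.2205] rot [179.9  -0.2   4.1] F [-0.7  0.4 -0.8] w 0.0521 0.0
.52,0,.22,30 [-0.502 -0.738 -0.   ] [ 0.001 -0.002 -0.301] rows 3.6
.441,.0985,.18,51 [-0.861 -1.258  0.198] [ 0.002 -0.002 -0.546] rows 6.1
```

Request:
apply_moves:
  moves:
    - [-0.1,-0.2,0,0,0,-0.1,1]
    - [-0.25,-0.4,0,0,0,-0.2,1]
    - [-0.4,-0.6,0,0,0,-0.3,1]
    - [-0.6,-0.8,0.05,0,0,-0.4,1]
    - [-0.75,-0.95,0.1,0,0,-0.5,1]
    - [-0.86,-1,0.15,0,0,-0.546,1]
    - [-0.86,-1,0.2,0,0,-0.546,1]
    - [-0.86,-1,0.2,0,0,-0.546,1]
    - [-0.86,-1,0.2,0,0,-0.546,1]

```text
time_s: 9.85
tool_pos: [0.4443, 0.0464, 0.178]
tool_rot: [-179.9, 0.0, 50.9]
force: [0.3, 0.1, 0.3]
grip_width: 0.087
grasp_force: 0.0
```

```bash
python3 g.py .441,.0985,.18,51 .441,.0985,.036,51
```

```text
t 9.85 pos [0.4443 0.0464 0.178 ] rot [-179.9    0.    50.9] F [0.3 0.1 0.3] w 0.087 0.0
.441,.0985,.18,51 [ 0.192 -0.177 -0.01 ] [-0.001  0.    -0.001] rows 1.0
.441,.0985,.036,51 [ 0.192 -0.176  0.71 ] [-0.001  0.    -0.001] rows 3.0
```

Request:
apply_moves:
  moves:
    - [0.1,-0.1,0,0,0,0,1]
    - [0.192,-0.176,0,0,0,0,1]
    - [0.192,-0.176,0.05,0,0,0,1]
    - [0.192,-0.176,0.2,0,0,0,1]
    - [0.192,-0.176,0.4,0,0,0,1]
    - [0.192,-0.176,0.55,0,0,0,0.6]
    - [0.192,-0.176,0.66,0,0,0,0.6]
    - [0.192,-0.176,0.71,0,0,0,0.6]
    - [0.192,-0.176,0.71,0,0,0,0.4]
    - [0.192,-0.176,0.71,0,0,0,0]
    - [0.192,-0.176,0.71,0,0,0,0]
    - [0.192,-0.176,0.71,0,0,0,0]
    - [0.192,-0.176,0.71,0,0,0,0]
    - [0.192,-0.176,0.71,0,0,0,0]
    - [0.192,-0.176,0.71,0,0,0,0]
    - [0.192,-0.176,0.71,0,0,0,0]
    - [0.192,-0.176,0.71,0,0,0,0]
    - [0.192,-0.176,0.71,0,0,0,0]

```text
time_s: 11.65
tool_pos: [0.4413, 0.099, 0.0371]
tool_rot: [179.9, -0.0, 51.0]
force: [0.5, -0.8, 5.9]
grip_width: 0.0239
grasp_force: 20.0
```

```bash
python3 g.py .441,.0985,.22,51 .6175,.0181,.20,4.1 .6231,-.0616,.21,4.1
```

```text
t 11.65 pos [0.4413 0.099  0.0371] rot [179.9  -0.   51. ] F [ 0.5 -0.8  5.9] w 0.0239 20.0
.441,.0985,.22,51 [-0.003  0.001 -0.915] [ 0.001 -0.     0.   ] rows 3.7
.6175,.0181,.20,4.1 [ 0.24   0.94  -0.814] [ 0.001 -0.001  0.546] rows 5.5
.6231,-.0616,.21,4.1 [-0.053  1.213 -0.863] [ 0.001 -0.001  0.546] rows 6.0
```

Request:
apply_moves:
  moves:
    - [0,0,-0.03,0,0,0,0]
    - [0,0,-0.1,0,0,0,0]
    - [0,0,-0.3,0,0,0,0]
    - [0,0,-0.5,0,0,0,0]
    - [0,0,-0.7,0,0,0,0]
    - [0,0,-0.87,0,0,0.1,0]
    - [0.04,0.15,-0.87,0,0,0.2,0]
    - [0.1,0.35,-0.87,0,0,0.3,0]
    - [0.15,0.55,-0.87,0,0,0.4,0]
    - [0.2,0.75,-0.87,0,0,0.5,0]
    - [0.23,0.88,-0.87,0,0,0.546,0]
    - [0.24,0.94,-0.87,0,0,0.546,0]
    - [0.24,0.94,-0.87,0,0,0.546,0]
    - [0.24,0.94,-0.87,0,0,0.546,0]
    - [0.24,0.94,-0.87,0,0,0.546,0]

```text
time_s: 13.15
tool_pos: [0.6158, 0.0198, 0.2111]
tool_rot: [180.0, 0.0, 4.3]
force: [-0.4, 0.5, -0.5]
grip_width: 0.0236
grasp_force: 20.0
```

```bash
python3 g.py .6175,.0181,.10,4.1 .6175,.0181,.06,4.1; python3 look.py scene 180,100,380,320 3 s2.png
```

```text
t 13.15 pos [0.6158 0.0198 0.2111] rot [180.    0.    4.3] F [-0.4  0.5 -0.5] w 0.0236 20.0
.6175,.0181,.10,4.1 [0.008 0.009 0.556] [0.    0.    0.002] rows 2.2
.6175,.0181,.06,4.1 [0.008 0.009 0.756] [0.    0.    0.002] rows 3.0
P 0 [ 0.6289 -0.1424]
P 1 [ 0.6232 -0.0626]
P 2 [0.6175 0.0171]
```

View pics/s2.png

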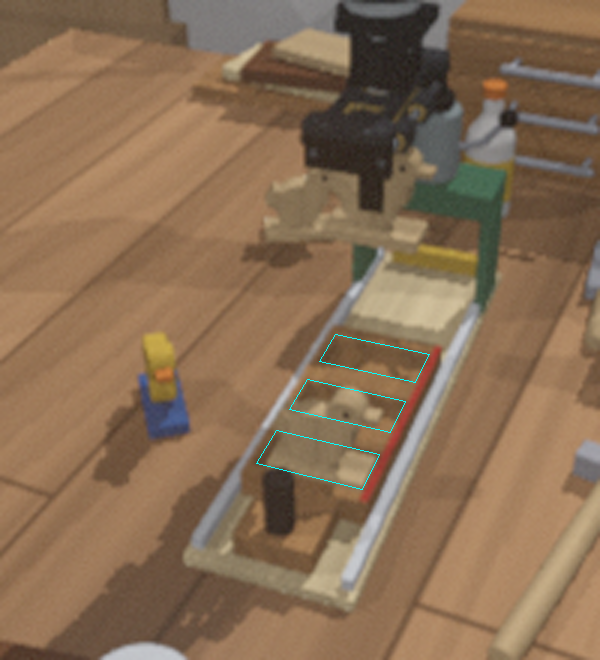

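Request:
apply_moves:
  moves:
    - [0.008,0.009,0.1,0,0,0,0]
    - [0.008,0.009,0.25,0,0,0,0]
    - [0.008,0.009,0.4,0,0,0,0]
    - [0.008,0.009,0.5,0,0,0,0]
    - [0.008,0.009,0.57,0,0,0,0]
    - [0.008,0.009,0.61,0,0,0,0]
    - [0.008,0.009,0.64,0,0,0,0]
    - [0.008,0.009,0.66,0,0,0,0]
    - [0.008,0.009,0.68,0,0,0,0]
    - [0.008,0.009,0.7,0,0,0,0]
    - [0.008,0.009,0.71,0,0,0,0]
    - [0.008,0.009,0.72,0,0,0,0]

```text
time_s: 14.4
tool_pos: [0.6189, 0.0166, 0.0666]
tool_rot: [180.0, -0.0, 4.1]
force: [-0.1, 0.1, -0.4]
grip_width: 0.0236
grasp_force: 20.0
```

Request:
apply_moves:
  moves:
    - [-0.003,-0.005,0.01,0,0,0,0]
    - [-0.003,-0.005,0.018,0,0,0,0]
    - [-0.003,-0.005,0.025,0,0,0,0]
    - [-0.003,-0.005,0.03,0,0,0,0]
    - [-0.003,-0.005,0.035,0,0,0,0]
    - [-0.003,-0.005,0.038,0,0,0,0]
    - [-0.003,-0.005,0.038,0,0,0,0]

```text
time_s: 15.1
tool_pos: [0.6181, 0.0176, 0.0601]
tool_rot: [180.0, 0.0, 4.1]
force: [-3.3, -0.7, 6.3]
grip_width: 0.0238
grasp_force: 20.0
```

Request:
apply_moves:
  moves:
    - [-0.003,-0.005,0.036,0,0,0,0.6]
    - [-0.003,-0.005,0.036,0,0,0,0.6]
    - [-0.003,-0.005,0.036,0,0,0,0.6]
    - [-0.003,-0.005,0.036,0,0,0,0.6]
    - [-0.003,-0.005,0.036,0,0,0,0.6]
    - [0,0,-0.1,0,0,0,0.6]
    - [0,0,-0.3,0,0,0,0.6]
    - [0,0,-0.55,0,0,0,0.6]
    - [0,0,-0.8,0,0,0,0.6]
    - [0,0,-0.8,0,0,0,0.6]
    - [0,0,-0.8,0,0,0,0.6]

```text
time_s: 16.2
tool_pos: [0.619, 0.0177, 0.2206]
tool_rot: [180.0, -0.2, 4.1]
force: [0.2, -0.6, -1.6]
grip_width: 0.0518
grasp_force: 0.0
```

```bash
cat > b2.py <<'E'
from cell import viewer, masks_of
from h import *
C={n:viewer.get_calibration(n) for n in("scene","top")}
V=[]
for n,e in (("scene",(283,168)),("top",(177,256))):
    im=viewer.read_camera(n); ms=masks_of(n,"duck0")
    for m in ms: print(n,round(m["conf"],2),np.round(m["location"]),m["pixels"].sum())
    b=[m for m in ms if np.hypot(*(np.array(m["location"])-e))<12]
    if b: V.append((C[n],b[0]["pixels"]))
v,f=fit(V,DUCK,(.422,.271,.52)); print(v,np.degrees(v[2]),f)
for w in V: v,f=fit([w],DUCK,(.422,.271,.52)); print(v,np.degrees(v[2]),f)
E
python3 b2.py; python3 g.py .5,.15,.22,20 .422,.271,.18,30
```

```text
scene 0.92 [288. 244.] 844
scene 0.71 [306. 214.] 710
scene 0.56 [285. 166.] 453
scene 0.29 [178. 328.] 1725
top 0.96 [328. 180.] 523
top 0.81 [177. 255.] 551
top 0.69 [340. 183.] 1682
[0.42035173 0.26951587 0.51427157] 29.46559042892994 0.14286774306174393
[0.41457571 0.27730779 0.45298758] 25.954276514389687 0.15431189158236303
[0.42121273 0.26928134 0.53314826] 30.54714501240909 0.07949906502673221
t 16.4 pos [0.6171 0.0173 0.2169] rot [-180.     0.2    4.1] F [-0.3 -0.5 -0.3] w 0.052 0.0
.5,.15,.22,20 [-0.536 -0.704 -0.014] [-0.     0.002 -0.185] rows 3.5
.422,.271,.18,30 [-0.881 -1.335  0.188] [-0.001  0.002 -0.301] rows 6.4
```

Request:
apply_moves:
  moves:
    - [-0.15,-0.18,0,0,0,-0.1,1]
    - [-0.3,-0.36,0,0,0,-0.2,1]
    - [-0.45,-0.55,0,0,0,-0.3,1]
    - [-0.6,-0.72,0,0,0,-0.304,1]
    - [-0.75,-0.88,0,0,0,-0.304,1]
    - [-0.88,-1,0.05,0,0,-0.304,1]
    - [-0.88,-1,0.15,0,0,-0.304,1]
    - [-0.88,-1,0.15,0,0,-0.304,1]
    - [-0.88,-1,0.15,0,0,-0.304,1]

```text
time_s: 17.3
tool_pos: [0.428, 0.2036, 0.1883]
tool_rot: [-180.0, 0.1, 30.2]
force: [0.7, -0.0, 1.0]
grip_width: 0.0867
grasp_force: 0.0
```

```bash
python3 g.py .421,.2695,.18,30.3 .421,.2695,.0365,30.3
```

```text
t 17.3 pos [0.428  0.2036 0.1883] rot [-1.80e+02  1.00e-01  3.02e+01] F [ 0.7 -0.   1. ] w 0.0867 0.0
.421,.2695,.18,30.3 [ 0.135 -0.302  0.042] [-0.     0.001 -0.001] rows 1.3
.421,.2695,.0365,30.3 [ 0.136 -0.302  0.759] [-0.     0.001 -0.001] rows 3.3
```

Request:
apply_moves:
  moves:
    - [0.07,-0.15,0,0,0,0,1]
    - [0.136,-0.302,0.04,0,0,0,1]
    - [0.136,-0.302,0.08,0,0,0,1]
    - [0.136,-0.302,0.25,0,0,0,1]
    - [0.136,-0.302,0.45,0,0,0,0.8]
    - [0.136,-0.302,0.6,0,0,0,0.6]
    - [0.136,-0.302,0.7,0,0,0,0.6]
    - [0.136,-0.302,0.755,0,0,0,0.6]
    - [0.136,-0.302,0.755,0,0,0,0.4]
    - [0.136,-0.302,0.755,0,0,0,0.4]
    - [0.136,-0.302,0.755,0,0,0,0]
    - [0.136,-0.302,0.755,0,0,0,0]
    - [0.136,-0.302,0.755,0,0,0,0]
    - [0.136,-0.302,0.755,0,0,0,0]
    - [0.136,-0.302,0.755,0,0,0,0]
    - [0.136,-0.302,0.755,0,0,0,0]
    - [0.136,-0.302,0.755,0,0,0,0]
    - [0.136,-0.302,0.755,0,0,0,0]

```text
time_s: 19.1
tool_pos: [0.422, 0.2703, 0.0386]
tool_rot: [180.0, -0.1, 30.2]
force: [0.1, -2.2, 6.5]
grip_width: 0.024
grasp_force: 20.0
```

```bash
python3 g.py .42,.27,.22,30 .42,.12,.22,15 .6231,-.0616,.21,4.1
```

```text
t 19.1 pos [0.422  0.2703 0.0386] rot [ 1.80e+02 -1.00e-01  3.02e+01] F [ 0.1 -2.2  6.5] w 0.024 20.0
.42,.27,.22,30 [-0.008 -0.003 -0.907] [ 0.001 -0.001  0.003] rows 3.6
.42,.12,.22,15 [-0.386  0.645 -0.907] [ 0.    -0.001  0.177] rows 4.7
.6231,-.0616,.21,4.1 [ 0.034  1.941 -0.855] [ 0.    -0.001  0.304] rows 8.5
```

Request:
apply_moves:
  moves:
    - [0,0,-0.03,0,0,0,0]
    - [0,0,-0.1,0,0,0,0]
    - [0,0,-0.3,0,0,0,0]
    - [0,0,-0.5,0,0,0,0]
    - [0,0,-0.7,0,0,0,0]
    - [0,0,-0.9,0,0,0,0]
    - [-0.1,0.15,-0.9,0,0,0.08,0]
    - [-0.2,0.32,-0.9,0,0,0.15,0]
    - [-0.3,0.5,-0.9,0,0,0.22,0]
    - [-0.38,0.65,-0.9,0,0,0.304,0]
    - [-0.38,0.85,-0.9,0,0,0.304,0]
    - [-0.3,1,-0.9,0,0,0.304,0]
    - [-0.3,1,-0.9,0,0,0.304,0]
    - [-0.3,1,-0.9,0,0,0.304,0]
    - [-0.3,1,-0.9,0,0,0.304,0]

```text
time_s: 20.6
tool_pos: [0.4695, 0.0686, 0.2181]
tool_rot: [-180.0, 0.0, 4.2]
force: [-0.0, 0.1, -1.0]
grip_width: 0.0234
grasp_force: 20.0
```

```bash
python3 g.py .6231,-.0616,.21,4.1
```

```text
t 20.6 pos [0.4695 0.0686 0.2181] rot [-180.     0.     4.2] F [-0.   0.1 -1. ] w 0.0234 20.0
.6231,-.0616,.21,4.1 [0.718 0.706 0.04 ] [-0.     0.     0.001] rows 4.0
```

Request:
apply_moves:
  moves:
    - [0.18,0.18,0,0,0,0,0]
    - [0.36,0.36,0.02,0,0,0,0]
    - [0.54,0.53,0.04,0,0,0,0]
    - [0.66,0.65,0.04,0,0,0,0]
    - [0.718,0.706,0.04,0,0,0,0]
    - [0.718,0.706,0.04,0,0,0,0]
    - [0.718,0.706,0.04,0,0,0,0]
    - [0.718,0.706,0.04,0,0,0,0]

```text
time_s: 21.4
tool_pos: [0.6227, -0.061, 0.2105]
tool_rot: [-180.0, -0.0, 4.3]
force: [0.6, 0.4, -1.3]
grip_width: 0.0239
grasp_force: 20.0
```

```bash
python3 g.py .6231,-.0616,.068,4.1
```

```text
t 21.4 pos [ 0.6227 -0.061   0.2105] rot [-180.    -0.     4.3] F [ 0.6  0.4 -1.3] w 0.0239 20.0
.6231,-.0616,.068,4.1 [0.002 0.003 0.713] [-0.    -0.     0.002] rows 2.9
```

Request:
apply_moves:
  moves:
    - [0,0,0.1,0,0,0,0]
    - [0,0,0.25,0,0,0,0]
    - [0,0,0.4,0,0,0,0]
    - [0,0,0.5,0,0,0,0]
    - [0,0,0.56,0,0,0,0]
    - [0,0,0.6,0,0,0,0]
    - [0,0,0.63,0,0,0,0]
    - [0,0,0.65,0,0,0,0]
    - [0,0,0.67,0,0,0,0]
    - [0,0,0.69,0,0,0,0]
    - [0,0,0.7,0,0,0,0]
    - [0,0,0.71,0,0,0,0]

```text
time_s: 22.6
tool_pos: [0.6237, -0.0633, 0.0679]
tool_rot: [180.0, -0.0, 4.1]
force: [-0.7, -0.6, -1.8]
grip_width: 0.0238
grasp_force: 20.0
```

Free of contact below the rim; lower to the floor (TCP ≈ 0.0605).

Request:
apply_moves:
  moves:
    - [0,-0.006,0.01,0,0,0,0]
    - [0,-0.006,0.018,0,0,0,0]
    - [0,-0.006,0.025,0,0,0,0]
    - [0,-0.006,0.03,0,0,0,0]
    - [0,-0.006,0.034,0,0,0,0]
    - [0,-0.006,0.038,0,0,0,0]
    - [0,-0.006,0.038,0,0,0,0]

```text
time_s: 23.3
tool_pos: [0.6234, -0.062, 0.0616]
tool_rot: [180.0, 0.0, 4.1]
force: [-4.7, -0.3, 5.6]
grip_width: 0.0242
grasp_force: 20.0
```

Request:
apply_moves:
  moves:
    - [0,-0.006,0.034,0,0,0,0.55]
    - [0,-0.006,0.034,0,0,0,0.55]
    - [0,-0.006,0.034,0,0,0,0.55]
    - [0,-0.006,0.034,0,0,0,0.55]
    - [0,-0.006,0.034,0,0,0,0.55]
    - [0,0,-0.1,0,0,0,0.55]
    - [0,0,-0.3,0,0,0,0.55]
    - [0,0,-0.55,0,0,0,0.55]
    - [0,0,-0.75,0,0,0,0.55]
    - [-0.25,0.1,-0.75,0,0,0,0.55]
    - [-0.5,0.3,-0.75,0,0,0,0.55]
    - [-0.75,0.5,-0.75,0,0,0,0.55]
    - [-0.75,0.7,-0.75,0,0,0,0.55]
    - [-0.75,0.9,-0.75,0,0,0,0.55]
    - [-0.75,0.9,-0.75,0,0,0,0.55]
    - [-0.75,0.9,-0.75,0,0,0,0.55]

```text
time_s: 24.9
tool_pos: [0.4862, -0.254, 0.2102]
tool_rot: [-180.0, -0.0, 3.9]
force: [0.5, 1.5, -0.2]
grip_width: 0.0476
grasp_force: 0.0
```

```bash
cat > chk.py <<'E'
from cell import viewer, masks_of
from h import *
import sys
dy=float(sys.argv[1])
C={n:viewer.get_calibration(n) for n in("scene","top")}
J=np.array([.619,-.0038]); a=np.radians(4.1); X=np.array([np.cos(a),np.sin(a)]);Y=np.array([-X[1],X[0]])
for n in C:
    im=viewer.read_camera(n)[:,:,::-1].copy(); 
    c0,r0,w,h=(250,150,130,80) if n=="top" else (240,170,110,110)
    k=5
    b=cv2.resize(im[r0:r0+h,c0:c0+w],None,fx=k,fy=k,interpolation=cv2.INTER_CUBIC)
    for i in range(3):
        p=J+Y*(-.138+.08*i+dy)
        for part in place(DUCK[:1]+DUCK[1:2],p[0],p[1],a,.023):
            uv=(proj(C[n],part)-[c0,r0]+.5)*k; cv2.polylines(b,[cv2.convexHull(uv.round().astype(np.int32))],True,(255,255,0),1)
    cv2.imwrite(f"pics/c_{n}_{dy}.png",b)
E
python3 chk.py 0; python3 - <<'E'
import cv2,numpy as np
a=cv2.imread("pics/c_top_0.0.png");b=cv2.imread("pics/c_scene_0.0.png")
a=cv2.resize(a,(400,246));b=cv2.resize(b,(400,400));o=np.zeros((400,800,3),np.uint8);o[:246,:400]=a;o[:,400:]=b
cv2.imwrite("pics/cc.png",o)
E
```

```text
(no output)
```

View pics/cc.png

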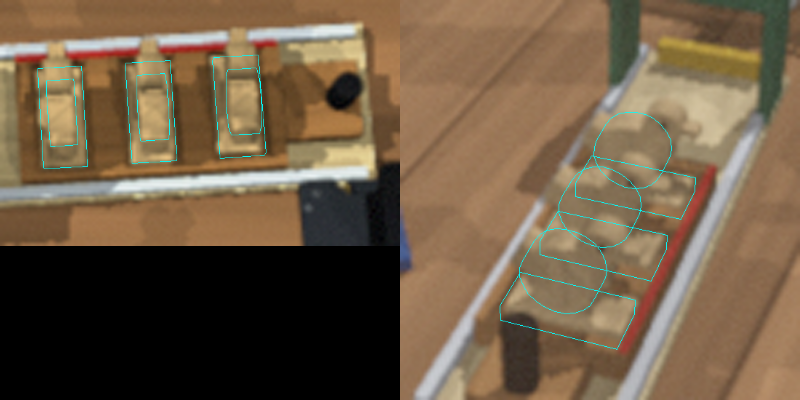

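```bash
python3 g.py .6353,-.2312,.14,4.1 .6353,-.2312,.062,4.1
```

```text
t 25.0 pos [ 0.4874 -0.2506  0.2104] rot [-179.9   -0.     4.2] F [ 0.2  1.3 -0.3] w 0.0476 0.0
.6353,-.2312,.14,4.1 [ 0.745 -0.042  0.352] [-0.001 -0.     0.001] rows 3.3
.6353,-.2312,.062,4.1 [ 0.745 -0.042  0.742] [-0.001 -0.     0.001] rows 4.2
```

Request:
apply_moves:
  moves:
    - [0.2,0,0,0,0,0,0.7]
    - [0.4,0,0,0,0,0,0.7]
    - [0.6,-0.03,0.05,0,0,0,0.7]
    - [0.72,-0.042,0.2,0,0,0,0.7]
    - [0.745,-0.042,0.35,0,0,0,0.7]
    - [0.745,-0.042,0.35,0,0,0,0.7]
    - [0.745,-0.042,0.35,0,0,0,0.7]
    - [0.745,-0.042,0.5,0,0,0,0.7]
    - [0.745,-0.042,0.65,0,0,0,0.7]
    - [0.745,-0.042,0.74,0,0,0,0.7]
    - [0.745,-0.042,0.74,0,0,0,0.7]

```text
time_s: 26.1
tool_pos: [0.6332, -0.2331, 0.0613]
tool_rot: [-180.0, 0.2, 4.1]
force: [-0.4, 0.5, 0.1]
grip_width: 0.0608
grasp_force: 0.0
```

Request:
apply_moves:
  moves:
    - [0,0,0,0,0,0,0.4]
    - [0,0,0,0,0,0,0.2]
    - [0,0,0,0,0,0,0]
    - [0,0,0,0,0,0,0]
    - [0,0,0,0,0,0,0]
    - [0,0,0,0,0,0,0]
    - [0,0,0,0,0,0,0]
    - [0,0,0,0,0,0,0]
  grip_force: 25

```text
time_s: 26.9
tool_pos: [0.635, -0.2329, 0.0628]
tool_rot: [-180.0, -0.0, 4.1]
force: [-0.7, 1.3, 3.7]
grip_width: 0.0253
grasp_force: 25.0
```

```bash
python3 g.py .6224,-.0517,.062,4.1
```

```text
t 26.9 pos [ 0.635  -0.2329  0.0628] rot [-180.    -0.     4.1] F [-0.7  1.3  3.7] w 0.0253 25.0
.6224,-.0517,.062,4.1 [ 0.002 -0.908  0.004] [-0. -0.  0.] rows 3.6
```

Request:
apply_moves:
  moves:
    - [0,-0.03,0,0,0,0,0]
    - [0,-0.08,0,0,0,0,0]
    - [0,-0.14,0,0,0,0,0]
    - [0,-0.2,0,0,0,0,0]
    - [0,-0.26,0,0,0,0,0]
    - [0,-0.32,0,0,0,0,0]
    - [0,-0.38,0,0,0,0,0]
    - [0,-0.44,0,0,0,0,0]
    - [0,-0.5,0,0,0,0,0]
    - [0,-0.56,0,0,0,0,0]
    - [0,-0.62,0,0,0,0,0]
    - [0,-0.68,0,0,0,0,0]
    - [0,-0.73,0,0,0,0,0]
    - [0,-0.78,0,0,0,0,0]
    - [0,-0.82,0,0,0,0,0]
    - [0,-0.85,0,0,0,0,0]
    - [0,-0.86,0,0,0,0,0]
    - [0,-0.87,0,0,0,0,0]
    - [0,-0.87,0,0,0,0,0]
    - [0,-0.87,0,0,0,0,0]

```text
time_s: 28.9
tool_pos: [0.6226, -0.0583, 0.0628]
tool_rot: [-180.0, -0.1, 4.2]
force: [1.7, -1.8, 5.6]
grip_width: 0.0252
grasp_force: 25.0
```

Request:
apply_moves:
  moves:
    - [0,-0.01,0,0,0,0,0]
    - [0,-0.02,0,0,0,0,0]
    - [0,-0.03,0,0,0,0,0]
    - [0,-0.03,0,0,0,0,0]

```text
time_s: 29.3
tool_pos: [0.6224, -0.0554, 0.0627]
tool_rot: [179.8, -0.1, 4.1]
force: [2.1, -8.0, 4.2]
grip_width: 0.0252
grasp_force: 25.0
```

Request:
apply_moves:
  moves:
    - [0,-0.01,0,0,0,0,0]
    - [0,-0.02,0,0,0,0,0]
    - [0,-0.02,0,0,0,0,0]
    - [0,-0.02,0,0,0,0,0]

```text
time_s: 29.7
tool_pos: [0.6224, -0.0554, 0.0628]
tool_rot: [179.6, -0.1, 3.9]
force: [2.7, -11.6, 5.0]
grip_width: 0.0253
grasp_force: 25.1
```

Request:
apply_moves:
  moves:
    - [0,0.01,0,0,0,0,0.6]
    - [0,0.01,0,0,0,0,0.6]
    - [0,0.01,0,0,0,0,0.6]
    - [0,0.01,0,0,0,0,0.6]
    - [0,0.01,0,0,0,0,0.6]
    - [0,0.01,-0.1,0,0,0,0.6]
    - [0,0.01,-0.3,0,0,0,0.6]
    - [0,0.01,-0.5,0,0,0,0.6]
    - [0,0.01,-0.7,0,0,0,0.6]
    - [0,0.2,-0.8,0,0,0,0.6]
    - [-0.2,0.4,-0.8,0,0,0,0.6]
    - [-0.4,0.6,-0.8,0,0,0,0.6]
    - [-0.4,0.8,-0.8,0,0,0,0.6]
    - [-0.4,0.9,-0.8,0,0,0,0.6]
    - [-0.4,0.9,-0.8,0,0,0,0.6]
    - [-0.4,0.9,-0.8,0,0,0,0.6]

```text
time_s: 31.3
tool_pos: [0.5552, -0.2335, 0.222]
tool_rot: [-179.9, -0.0, 4.2]
force: [-0.3, 0.9, 0.1]
grip_width: 0.052
grasp_force: 0.0
```

```bash
python3 g.py; python3 - <<'E'
from cell import viewer
from h import *
a=viewer.read_camera("scene")[80:320,180:380,::-1]; b=viewer.read_camera("top")[130:250,160:400,::-1]
c=viewer.get_calibration("top"); b=cv2.resize(b,None,fx=2,fy=2)
J=np.array([.619,-.0038]); an=np.radians(4.1)
h=J+np.array([-np.sin(an),np.cos(an)])*(-.23+.18)
for z in(.039,.094):
    uv=(proj(c,place([cyl(.013,z,z)],h[0],h[1],0)[0])-[160,130]+.5)*2; cv2.polylines(b,[uv[:24].round().astype(np.int32)],True,(255,255,0),1)
a=cv2.resize(a,None,fx=1.6,fy=1.6); o=np.zeros((384,800,3),np.uint8); o[:384,:320]=a; o[:240,320:]=b; cv2.imwrite("pics/fin.png",o)
E
```

```text
t 31.3 pos [ 0.5552 -0.2335  0.222 ] rot [-179.9   -0.     4.2] F [-0.3  0.9  0.1] w 0.052 0.0
```

View pics/fin.png

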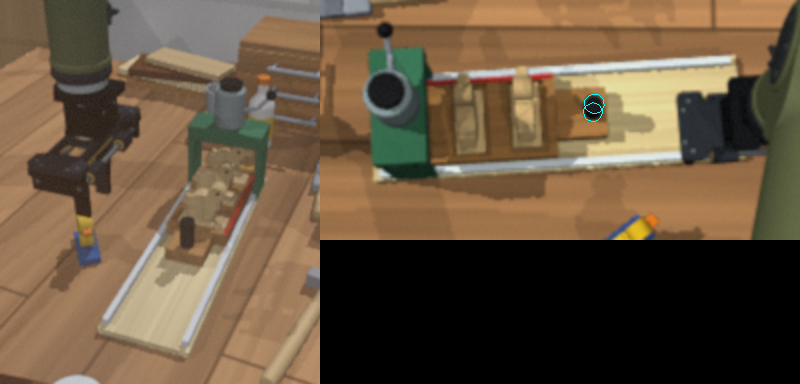

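```bash
python3 -c "
from cell import env
print(env.sign_off())"
```

```text
the job is handed in; nothing more can be done
None
```

I put all three bare ducks in the sled's pockets, beaks to the red stripe, slid the sled under the bridge until it stalled against the yellow stop, let go, and handed the job in at about 31 s; no pass/fail verdict came back.

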